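# Pin the lid back on a shipping crate

## Robot

A 6-joint arm with a two-finger parallel gripper is mounted at the origin on a cart in front of the work surface, level with it; the furniture and walls round the work are solid. World frame = base frame: x ahead of the robot, y to its left, z up, the work surface at z = 0. Lengths are in m, angles in rad, forces in N, time in s.
With the tool pointing down it reaches from about 0.275 to 0.875 m from the base axis. Payload 12.5 kg.
Tool frame: the origin (TCP) lies on the centre line of the jaws, within the pads' length; the fingertips stand 8 mm ahead of it and the grasp point (between the pads) lies 11 mm behind it; z points along the fingers, y is the line along which they close (so a half turn about z gives the same grasp; the last joint's range is limited). The gripper opens to 85 mm and grips with 20 to 120 N. Pads are 22 mm wide; open, the fingers measure 114 mm over their backs; the gripper's body (76 mm by 85 mm) begins 54 mm behind the grasp point. The pads swing forward as they close: fully open they stand 13 mm farther back than shut.
Start: joints at [-1.195, 0.351, 1.652, -0, 1.139, -0.085], TCP at [0.245, -0.493, 0.239] pointing down, gripper open.
Joint ranges: [-2.75, 2.75], [-0.79, 2.1], [0.01, 2.65], [-1.57, 4.71], [0.07, 3.14], [-2.87, 2.87]. Speed limits (rad/s): [2.22, 2.22, 2.79, 3.14, 3.14, 3.14].

## Interface

Orientations are given as a rotation vector (axis times angle).
In Python, from bench import status, grab_frame, camera_info, workorder gives the robot as it stands.
- The arm moves only by the tool apply_moves, never from a script. Its argument "moves" is a list of rows, each a list of 2 entries, a list of its own where there are three numbers: the shift along the tool's x, y, z each as a share of 0.1 m, from -1 to 1, then the turn about the tool's z as a share of 180 degrees, from -1 to 1. A call has 1 to 20 rows; each row is the pose to reach, as a shift and turn from the pose commanded when the call began, along the tool's axes at that moment, turning the shorter way round; what a row does not reach only later rows make up. A row lasts 1/12 s, in which the tool goes at most 41.7 mm and 7.16 degrees, less where a joint would pass 70% of its speed; a pose out of reach is approached as far as the arm can. A call with a number of a shift or a turn outside -1 to 1 is refused whole. A call with a gripper value outside its range is refused whole. "fingers" is the opening, from 0 (shut) to 1 (fully open), set as the call begins (left out, the last holds). The fingers move at their own pace and stop on an object; "newtons" is the grip in N (left out, the last holds). Time passes only in rows, so rows that repeat a pose let the fingers close. It gives the time, the measured TCP pose, the force, the opening and the grip force at its end, in the units of the state.
- status.sense(): the state, without advancing time (a new reading comes with each control period).
- grab_frame(name): name is "scene" or "top"; returns (picture, depth): 480x640x3 uint8, red, green, blue; 480x640 float32, m along the optical axis (not along the pixel's ray), 0 where there is no reading.
- camera_info(name): a dict with "intrinsics" (3x3 intrinsics, pixels), "k1" (the pictures are not rectified: a ray, as slopes to the right and down, at radius r is drawn at 1 + k1 r^2 times it, then the intrinsics apply), "rvec" (rotation vector, rad) and "tvec" (3), from world to camera coordinates, as OpenCV has them. Camera axes: x right, y down, z forward; pixel columns grow to the right and rows downward; lengths in m; the calibration is good to about 2 mm. A picture is of the moment at which its call begins. camera_info takes no time and is no camera call.
- workorder.hand_in(): hands the job in; it is judged then, once.
The state is a dict: "time_s": time; "joints": joint angles; "qvel": joint speeds; "joint_efforts": joint torques, N m; "tcp_pos": TCP position; "tcp_rot": TCP orientation; "force": force on the tool from outside, world axes, zero at the start; "moment": the same for the moment, N m; "opening": opening from 0.0 (shut) to 1.0 (fully open); "finger_force": force on a finger pad.
Only numpy, scipy, OpenCV 4.12 (cv2) and the standard library are available. Lean on these libraries where they do the work, as an engineer would, in place of code of your own. Each camera call takes 0.05 s, during which the arm holds its last target. There are 200 camera calls.

## Task

The lid of the wooden crate lies on the rim but short of its hinge, and the hinge pin is drawn out to the right. Pull the lid up to the hinge until it is fully home and its knuckles stand in line between the crate's, then slide the pin fully home through all the knuckles so that its head sits against the first one, leaving the lid shut. Do not disturb the other things on the table.

Things in the scene. Friction and masses are not known exactly. Their poses are not given: they have to be found in the camera images.
- crate: Wooden shipping crate, 180 mm deep (x), 240 mm wide (y), rim 125 mm above the table; it stands fast. Origin: centre of its underside, z up. Its steel hinge is on its -x side, which looks to the robot, and runs along its y: five tubes on one axis at crate x = -103.5 mm, z = 136.5 mm. The crate is turned -0.15 to 0.45 rad about z. A steel carrying handle stands 26 mm out from each end, 72 mm up.
- hinge_mouth (a point): Centre of the outer (right, -y) face of the crate's first hinge knuckle, on the hinge axis; axes as the crate's. It lies at crate y = -118 mm. Knuckles are 20.5 mm outside, bore 12.5 mm. From here along +y: crate knuckle 0 to 86 mm (it holds the drawn pin), lid knuckle 89 to 113, crate 116 to 140, lid 143 to 167, crate 170 to 198. The pin goes in along +y.
- lid_seat (a point): Where the lid's origin lies when the lid is home: crate x = y = 0, height of the rim (125 mm); same axes as the crate.
- lid: Loose plywood lid, 186 x 240 x 12 mm, about 0.5 kg, flat on the rim, axes as the crate's. Origin: on its underside, 90 mm behind its hinge edge, mid-width. Two knuckles stand on its -x edge. It starts 20 to 40 mm too far along crate +x; cleats under it let it slide only along crate x (1.5 mm play each side). Home, its -x edge butts on the crate's hinge leaf, knuckles in line. Friction 2 to 5 N.
- lid_bar (a point): Middle of the steel bow handle on the lid: a 10 mm round bar, 110 mm long along the lid's y, its centre 28 mm above the lid's top (40 mm above the lid's origin), with 23 mm of free height under the bar.
- pin: Loose steel hinge pin, 10 mm thick, shank 204 mm long, nose tapered to 5 mm over the last 12 mm, round flat head 26 mm across, 12 mm thick; about 0.16 kg. Origin: on its axis at the shoulder under the head; +y runs to the nose. At the start its nose is in the crate's first knuckle, the shoulder 122 to 134 mm short of home, head hanging 6 mm low. Home, the shoulder meets the face at hinge_mouth.
- pin_head (a point): Centre of the outer, flat face of the pin's head, 12 mm behind the shoulder along the pin's -y. Pushed here the pin slides with a few newtons, with short peaks of up to about 18 N where the nose meets a knuckle; nothing else stops it before home.
- labels: Bystander: banded stack of labels, 43 x 60 x 17 mm, on the table to the right or in front of the crate; origin under the middle.
- bottle: Bystander: white bottle 62 mm across, 175 mm high, on the right; origin under the middle.
- counter: Bystander: white round hand tally counter, 51 x 44 x 22 mm, on the table in front of or to the right of the crate; origin under the middle.
Things that resemble listed ones, but are neither listed nor needed, are in the scene too. What is meant by the pin is not orange, and is the larger of those in its own colour.

How it is judged:
By the outcome, as a careful person would: the job done as asked, in the order asked, and still so for the second after the job is handed in, with the robot touching nothing.
It also fails if it takes over 61 s, if anything falls off the work surface, if the arm or the gripper's body presses on something with over 40 N, if the wrist force passes 120 N, or if a joint passes its speed limit or range.

## Working session

There is one attempt and no reset: what is moved stays moved. The work goes in short steps, Python scripts to look and compute and a tool call to move; the robot and the scene stay as the last step left them, time stands still between calls to the robot, and variables do not carry over. Pictures are saved under pics/ and viewed, at most 10 in all, crops included, and the job is handed in when it is done.

Besides the shell and the picture viewer there is one more tool, called by a JSON object that holds its "method" and its "body". apply_moves: Moves the arm, as the interface text tells. Shift numbers are shares of 0.1 m and turn numbers shares of 180 degrees, none past 1 either way. Its arguments: {"type":"object","properties":{"moves":{"type":"array","items":{"type":"array"}},"fingers":{"type":"number"},"newtons":{"type":"number"}},"required":["moves"]}

```bash
mkdir -p pics; cat > h.py <<'E'
import numpy as np, cv2
from bench import status, grab_frame, camera_info, workorder
from scipy.spatial.transform import Rotation as R
def cloud(name,d,info):
    K=np.array(info["intrinsics"]);k1=info["k1"]
    v,u=np.mgrid[0:480,0:640]
    p=cv2.undistortPoints(np.stack([u,v],-1).reshape(-1,1,2).astype(float),K,np.array([k1,0,0,0.])).reshape(480,640,2)
    c=np.dstack([p,np.ones((480,640))])*d[...,None]
    Rm=cv2.Rodrigues(np.array(info["rvec"],float))[0]
    w=(c-np.array(info["tvec"]).ravel())@Rm
    w[d==0]=np.nan
    return w
def look(tag):
    out={}
    for n in("scene","top"):
        im,d=grab_frame(n);i=camera_info(n)
        w=cloud(n,d,i);out[n]=(im,w)
        cv2.imwrite(f"pics/{tag}_{n}.png",im[...,::-1]);np.savez(f"{tag}_{n}.npz",im=im,w=w)
    return out
def proj(name,P):
    i=camera_info(name)
    return cv2.projectPoints(np.array(P,float).reshape(-1,3),np.array(i["rvec"],float),np.array(i["tvec"],float),np.array(i["intrinsics"]),np.array([i["k1"],0,0,0.]))[0].reshape(-1,2)
E
python3 - <<'E'
from h import *
look("a");s=status.sense();print(s)
for n in("scene","top"):
    i=camera_info(n);Rm=cv2.Rodrigues(np.array(i["rvec"],float))[0];print(n,-Rm.T@np.array(i["tvec"]).ravel(),Rm[2],i["intrinsics"],i["k1"])
E
```

```text
{'time_s': 0.1, 'joints': array([-1.19460198e+00,  3.51167093e-01,  1.65237021e+00, -6.24421320e-06,
        1.13906180e+00, -8.45900030e-02]), 'qvel': array([ 0.00076242, -0.00105663, -0.00136983, -0.00238307,  0.00010625,
        0.00049763]), 'joint_efforts': array([ 7.21898286e-04, -5.06837511e+01, -2.91877860e+01, -7.00782016e-05,
        2.71191064e-03,  1.84164151e-05]), 'tcp_pos': array([ 0.24447948, -0.49235827,  0.23881676]), 'tcp_rot': array([-3.05761248e+00, -7.17188859e-01,  2.38422243e-04]), 'force': array([-0.25129461,  0.28879752, -0.22385257]), 'moment': array([ 0.02406754, -0.07640159,  0.00585848]), 'finger_force': 0.0, 'opening': 1.0010690391005712}
scene [-0.31137974  0.33618481  0.86626787] [ 0.67179965 -0.44164645 -0.59467104] [[499.06465939   0.         324.27054164]
 [  0.         499.06465939 237.09876311]
 [  0.           0.           1.        ]] -0.12347504941815268
top [ 0.354903   -0.20020136  1.1930445 ] [ 0.16104639  0.01613753 -0.9868149 ] [[537.59701511   0.         320.42381148]
 [  0.         537.59701511 243.82174634]
 [  0.           0.           1.        ]] 0.051598011831884505
```

View pics/a_scene.png

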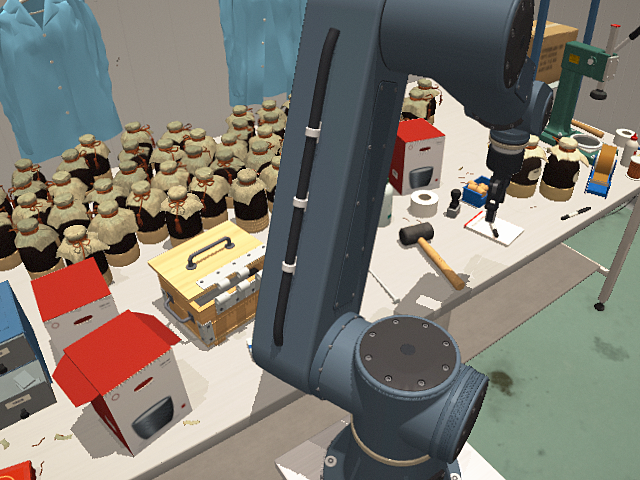

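View pics/a_top.png

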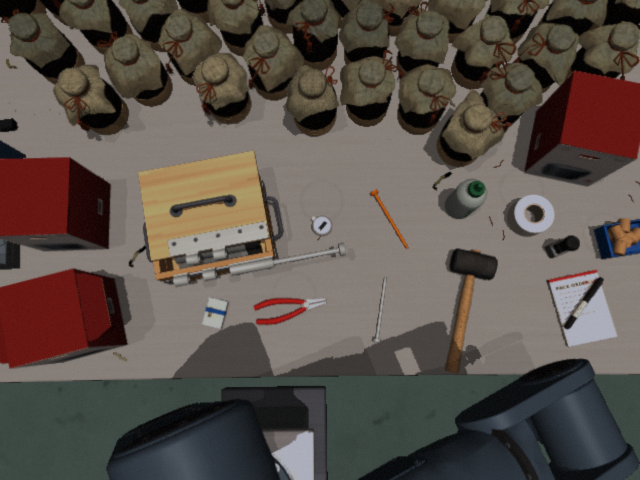

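The scene view shows the crate behind the arm, with its hinge facing the robot. In the top view the crate is at about (205,215), the lid bar runs (172,210)–(235,200), and the drawn steel pin runs from the knuckle at (235,268) to its head at (342,249). The counter is at (320,225), the labels at (215,312) and the bottle at (467,198).

```bash
python3 - <<'E'
from h import *
z=np.load("a_top.npz");im,w=z["im"],z["w"]
v,u=np.mgrid[0:480,0:640]
roi=(u>125)&(u<300)&(v>140)&(v<290)
Z=w[...,2]
m=roi&(abs(Z-0.137)<0.004)
pts=w[m];print("lidtop n",m.sum(),np.nanmedian(Z[m]))
mm=m.astype(np.uint8);n,l,st,_=cv2.connectedComponentsWithStats(mm);k=1+np.argmax(st[1:,4]);P=w[l==k][:,:2].astype(np.float32)
r=cv2.minAreaRect(P*1000);print(r,len(P));print(cv2.boxPoints(r))
b=roi&(v<235)&(Z>0.155)&(Z<0.20);B=w[b];print("bar",len(B),np.median(B,0),B[:,2].max(), "rect",cv2.minAreaRect((B[B[:,2]>0.172,:2]*1000).astype(np.float32)))
# hinge & pin: 
for (a,bb,lo,hi) in((150,225,0.138,0.155),(228,272,0.13,0.155),(276,333,0.115,0.15),(334,352,0.1,0.17)):
    q=(u>=a)&(u<=bb)&(v>235)&(v<290)&(Z>lo)&(Z<hi);Q=w[q]
    if len(Q)<5: print(a,len(Q));continue
    c=Q.mean(0);vt=np.linalg.svd(Q-c)[2][0];print(a,len(Q),c,vt,Q.min(0),Q.max(0),"yaw",np.arctan2(-vt[0],vt[1]))
for nm,uu in (("ctr",(300,340,205,245)),("labels",(200,232,290,335)),("bottle",(445,490,175,220)),("pliers",(250,330,290,330))):
    q=(u>=uu[0])&(u<=uu[1])&(v>=uu[2])&(v<=uu[3])&(Z>0.008);Q=w[q];print(nm,len(Q),np.nanmin(Q,0),np.nanmax(Q,0))
i=im[228:295,135:365];cv2.imwrite("pics/c1.png",cv2.resize(i,None,fx=3.4,fy=3.4,interpolation=cv2.INTER_CUBIC)[...,::-1])
E
```

```text
lidtop n 9918 0.1368261514886344
((608.0413208007812, 52.40618133544922), (195.55810546875, 240.69610595703125), 10.059300422668457) 9523
[[490.7445  153.82536]
 [532.78625 -83.17062]
 [725.33813 -49.013  ]
 [683.2964  187.98299]]
bar 310 [0.60915923 0.05121189 0.16785424] 0.17437756399183535 rect ((613.2905883789062, 24.69426918029785), (0.7438135147094727, 48.07979202270508), 12.957189559936523)
150 1299 [0.51218302 0.06706656 0.14166068] [-0.02769712  0.99951599 -0.01416493] [0.4496206  0.00521609 0.13800266] [0.54838903 0.15619976 0.1508896 ] yaw 0.02770344457248448
228 768 [ 0.50453302 -0.04074724  0.14122857] [-0.82186088 -0.56538411  0.06989631] [ 0.46935666 -0.0873945   0.13009688] [0.54637858 0.00181222 0.15104649] yaw 2.1733767253652703
276 294 [ 0.50419005 -0.15103073  0.13494238] [-0.18091691  0.98205127  0.05333264] [ 0.49007019 -0.2078415   0.12516638] [ 0.51990953 -0.09401001  0.14392873] yaw 0.18218085077035986
334 107 [ 0.51643165 -0.22240276  0.13453805] [-0.59428907  0.62649324 -0.50430816] [ 0.50508546 -0.23167402  0.11733093] [ 0.52915163 -0.20966385  0.14199968] yaw 0.7590243333926792
ctr 335 [ 0.52400571 -0.2219543   0.00837987] [ 0.61114139 -0.1465434   0.13815622]
labels 567 [0.36619376 0.02373341 0.00872224] [0.43332636 0.08112634 0.02363717]
bottle 1169 [ 0.59993798 -0.52101386  0.00800838] [ 0.65913211 -0.4598787   0.17495482]
pliers 692 [ 0.37502234 -0.19124538  0.00800722] [ 0.42942885 -0.0336056   0.01855   ]
```

View pics/c1.png

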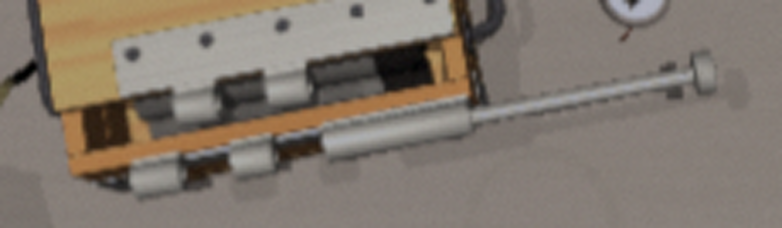

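```bash
cat > m.py <<'E'
from h import *
def meas(tag,yaw=None):
    z=np.load(tag+"_top.npz");w=z["w"];v,u=np.mgrid[0:480,0:640];Z=w[...,2]
    m=((u>125)&(u<300)&(v>140)&(v<290)&(abs(Z-0.137)<0.004)).astype(np.uint8)
    if yaw is None:
        l=cv2.connectedComponentsWithStats(m);k=1+np.argmax(l[2][1:,4])
        yaw=np.deg2rad(cv2.minAreaRect((w[l[1]==k][:,:2]*1000).astype(np.float32))[2]);
    c,s=np.cos(yaw),np.sin(yaw);C=w.copy();C[...,0]=c*w[...,0]+s*w[...,1];C[...,1]=-s*w[...,0]+c*w[...,1]
    return w,C,u,v,yaw
E
python3 - <<'E'
from m import *
w,C,u,v,yaw=meas("a");print(yaw)
X,Y,Z=C[...,0],C[...,1],C[...,2]
# lid extents (crate-rotated frame)
m=(u>125)&(u<300)&(v>140)&(v<290)&(abs(Z-0.137)<0.003)&(X>0.53)
for q in (1,50,99): print(q,np.percentile(X[m],q),np.percentile(Y[m],q))
for y0 in np.arange(-0.16,0.06,0.02)[0:0]: pass
b=(u>150)&(u<260)&(v<235)&(v>180)&(Z>0.16)&(Z<0.18);print("bar",b.sum(),np.percentile(X[b],[5,50,95]),np.percentile(Y[b],[1,50,99]),np.percentile(Z[b],[5,50,95]))
# hinge zone: X profile by Y bins
for y0 in np.arange(-0.33,0.09,0.01):
    q=(Y>=y0)&(Y<y0+0.01)&(X>0.44)&(X<0.545)&(v>225)&(Z>0.115)&(u<360)
    if q.sum()<5: continue
    xs,zs=X[q],Z[q]
    # front tube: X<0.495
    f=xs<0.492; 
    g=f.sum() and zs[f].max()
    top=f&(zs>g-0.004) if f.sum() else f
    print("%.3f n%d front X %.4f-%.4f zmax %.4f xtop %.4f"%(y0,f.sum(),xs[f].min(),xs[f].max(),g,xs[top].mean()) if f.sum() else y0)
E
```

```text
0.1755679128228218
1 0.5320183288235278 -0.17266261384774628
50 0.6213775665448331 -0.05396066720748509
99 0.7031501614451349 0.06256511043535577
bar 300 [0.60478417 0.60832574 0.61351387] [-0.11224875 -0.05563682  0.00222892] [0.16241605 0.16795407 0.17162702]
-0.320 n52 front X 0.4579-0.4818 zmax 0.1420 xtop 0.4709
-0.310 n44 front X 0.4584-0.4826 zmax 0.1416 xtop 0.4714
-0.300 n25 front X 0.4662-0.4760 zmax 0.1359 xtop 0.4699
-0.290 n25 front X 0.4658-0.4753 zmax 0.1368 xtop 0.4693
-0.280 n24 front X 0.4658-0.4754 zmax 0.1376 xtop 0.4701
-0.270 n25 front X 0.4659-0.4749 zmax 0.1376 xtop 0.4707
-0.260 n25 front X 0.4654-0.4757 zmax 0.1377 xtop 0.4703
-0.250 n26 front X 0.4655-0.4754 zmax 0.1382 xtop 0.4698
-0.240 n25 front X 0.4654-0.4753 zmax 0.1413 xtop 0.4703
-0.230 n24 front X 0.4657-0.4748 zmax 0.1386 xtop 0.4703
-0.220 n26 front X 0.4660-0.4756 zmax 0.1439 xtop 0.4701
-0.210 n26 front X 0.4658-0.4751 zmax 0.1435 xtop 0.4711
-0.200 n25 front X 0.4654-0.4748 zmax 0.1421 xtop 0.4707
-0.190 n24 front X 0.4652-0.4749 zmax 0.1418 xtop 0.4695
-0.180 n52 front X 0.4608-0.4918 zmax 0.
[... 677 characters left out ...]
zmax 0.1492 xtop 0.4683
-0.050 n77 front X 0.4596-0.4919 zmax 0.1483 xtop 0.4691
-0.040 n53 front X 0.4597-0.4917 zmax 0.1485 xtop 0.4699
-0.030 n31 front X 0.4798-0.4913 zmax 0.1274 xtop 0.4862
-0.020 n36 front X 0.4795-0.4918 zmax 0.1290 xtop 0.4860
-0.010 n62 front X 0.4601-0.4917 zmax 0.1469 xtop 0.4709
0.000 n80 front X 0.4598-0.4909 zmax 0.1486 xtop 0.4701
0.010 n78 front X 0.4596-0.4920 zmax 0.1486 xtop 0.4684
0.020 n48 front X 0.4606-0.4919 zmax 0.1508 xtop 0.4733
0.030 n24 front X 0.4830-0.4918 zmax 0.1275 xtop 0.4871
0.040 n25 front X 0.4829-0.4918 zmax 0.1285 xtop 0.4875
0.050 n27 front X 0.4828-0.4920 zmax 0.1273 xtop 0.4882
0.060 n15 front X 0.4812-0.4908 zmax 0.1276 xtop 0.4871
```

The hinge axis and the lid bar agree with the stated sizes: yaw is 0.1756, the axis is at z ≈ 0.137, and the lid is about 35 mm short. Next I turn the tool to align with the crate and move towards the bar.

{"method": "apply_moves", "body": {"moves": [[[0.3,-0.17,0],-0.04],[[0.6,-0.34,0],-0.08],[[0.9,-0.5,0],-0.12],[[1,-0.57,0],-0.16],[[1,-0.57,0],-0.2],[[1,-0.57,0],-0.24],[[1,-0.57,0],-0.28],[[1,-0.57,0],-0.32],[[1,-0.57,0],-0.36],[[1,-0.57,0],-0.39],[[1,-0.57,0],-0.41],[[1,-0.57,0],-0.41]], "fingers": 0.5, "newtons": 30}}

```text
time_s: 1.1
tcp_pos: [0.3087, -0.3969, 0.239]
tcp_rot: [-2.011, -2.413, -0.0]
force: [-0.1, -0.2, -0.2]
opening: 0.499
finger_force: 0.0
```

```bash
cat > t.py <<'E'
from h import *
import sys
s=status.sense();Rm=R.from_rotvec(s["tcp_rot"]).as_matrix()
yaw=0.1756;c,sn=np.cos(yaw),np.sin(yaw)
X,Y,z=map(float,sys.argv[1:4]) # target in rotated frame
p=np.array([c*X-sn*Y,sn*X+c*Y,z]);d=p-s["tcp_pos"]
q=s["tcp_pos"];print("t",s["time_s"],"tcp rot-frame",[c*q[0]+sn*q[1],-sn*q[0]+c*q[1],q[2]],"toolx yaw deg",np.degrees(np.arctan2(Rm[1,0],Rm[0,0])),"want",90+np.degrees(yaw))
print("tilt",Rm[2]);print("shift/0.1 tool:",Rm.T@d/0.1,"F",s["force"],"op",s["opening"],s["finger_force"],"j",s["joints"])
E
python3 t.py 0.6085 -0.0555 0.239
```

```text
t 1.1 tcp rot-frame [np.float64(0.23461196145831575), np.float64(-0.4447726113020138), np.float64(0.23902941843871736)] toolx yaw deg 100.36345373539125 want 100.06113888249726
tilt [ 5.98073761e-04 -2.22474383e-04 -9.99999796e-01]
shift/0.1 tool: [3.87294336e+00 3.75936827e+00 1.77412741e-03] F [-0.12348824 -0.1711156  -0.19358636] op 0.4992181034064423 0.0 j [-1.00241549e+00  2.65726337e-01  1.77079213e+00  2.23997226e-05
  1.10571198e+00 -1.18330200e+00]
```

{"method": "apply_moves", "body": {"moves": [[[0.28,0.28,0],0.002],[[0.56,0.56,0],0.002],[[0.8,0.8,0],0.002],[[1,1,0],0.002]]}}

```text
time_s: 1.43
tcp_pos: [0.3902, -0.2791, 0.2392]
tcp_rot: [-2.026, -2.401, -0.0]
force: [0.2, 0.5, -0.9]
opening: 0.499
finger_force: 0.0
```

{"method": "apply_moves", "body": {"moves": [[[0.28,0.28,0],0],[[0.56,0.56,0],0],[[0.8,0.8,0],0],[[1,1,0],0]]}}

```text
time_s: 1.77
tcp_pos: [0.4719, -0.1632, 0.2393]
tcp_rot: [-2.025, -2.402, -0.0]
force: [0.5, -0.9, -0.2]
opening: 0.502
finger_force: 0.0
```

{"method": "apply_moves", "body": {"moves": [[[0.28,0.28,0],0],[[0.56,0.56,0],0],[[0.8,0.8,0],0],[[1,1,0],0]]}}

```text
time_s: 2.1
tcp_pos: [0.5533, -0.0475, 0.2391]
tcp_rot: [-2.025, -2.402, -0.0]
force: [-0.0, 0.2, 0.4]
opening: 0.501
finger_force: 0.0
```

{"method": "apply_moves", "body": {"moves": [[[0.25,0.22,0],0],[[0.5,0.45,0],0],[[0.75,0.65,0],0],[[0.87,0.76,0],0],[[0.87,0.76,0],0],[[0.87,0.76,0],0]]}}

```text
time_s: 2.6
tcp_pos: [0.6122, 0.0494, 0.2387]
tcp_rot: [-2.023, -2.403, 0.001]
force: [0.8, -0.6, -0.9]
opening: 0.501
finger_force: 0.0
```

```bash
python3 t.py 0.6085 -0.0555 0.154
```

```text
t 2.6 tcp rot-frame [np.float64(0.6114471074703622), np.float64(-0.0583042228206986), np.float64(0.23872576421342723)] toolx yaw deg 99.81725268512908 want 100.06113888249726
tilt [-3.99647937e-06 -9.92871987e-04 -9.99999507e-01]
shift/0.1 tool: [ 0.02791991 -0.02874894  0.84728649] F [ 0.78727241 -0.62332105 -0.89928375] op 0.5011381455646302 0.0 j [ 4.82543341e-03  4.68541495e-01  1.47631545e+00 -1.80957575e-04
  1.19771419e+00 -1.66451908e-01]
```

{"method": "apply_moves", "body": {"moves": [[[0.03,-0.03,0.3],-0.001],[[0.03,-0.03,0.55],-0.001],[[0.03,-0.03,0.75],-0.001],[[0.03,-0.03,0.85],-0.001],[[0.03,-0.03,0.85],-0.001],[[0.03,-0.03,0.85],-0.001]]}}

```text
time_s: 3.1
tcp_pos: [0.609, 0.0508, 0.1549]
tcp_rot: [2.02, 2.406, 0.0]
force: [-0.4, 0.1, 0.4]
opening: 0.497
finger_force: 0.0
```

{"method": "apply_moves", "body": {"moves": [[[0,0,0],0],[[0,0,0],0],[[0,0,0],0],[[0,0,0],0],[[0,0,0],0],[[0,0,0],0]], "fingers": 0, "newtons": 25}}

```text
time_s: 3.6
tcp_pos: [0.6093, 0.0513, 0.1555]
tcp_rot: [2.018, 2.406, 0.001]
force: [-2.7, -1.4, 7.4]
opening: 0.102
finger_force: 24.5
```

```bash
python3 t.py 0.5735 -0.0555 0.154
```

```text
t 3.6 tcp rot-frame [np.float64(0.6089207109314737), np.float64(-0.055918218581783995), np.float64(0.15551566764080513)] toolx yaw deg 100.0241411460918 want 100.06113888249726
tilt [-5.02535189e-04  1.45776338e-03 -9.99998811e-01]
shift/0.1 tool: [ 0.00396108 -0.35423145  0.01463832] F [-2.67842498 -1.35770678  7.39222564] op 0.10203819120340443 24.53099012374878 j [ 8.01375137e-03  5.52170763e-01  1.56192494e+00 -2.96201185e-04
  1.02597597e+00 -1.66787565e-01]
```

{"method": "apply_moves", "body": {"moves": [[[0,-0.04,0],0],[[0,-0.08,0],0],[[0,-0.12,0],0],[[0,-0.16,0],0],[[0,-0.2,0],0],[[0,-0.24,0],0],[[0,-0.28,0],0],[[0,-0.3,0],0],[[0,-0.3,0],0],[[0,-0.3,0],0]]}}

```text
time_s: 4.43
tcp_pos: [0.5803, 0.0463, 0.1555]
tcp_rot: [2.017, 2.405, 0.003]
force: [2.8, 0.1, 7.3]
opening: 0.104
finger_force: 25.2
```

{"method": "apply_moves", "body": {"moves": [[[0,-0.02,0],0],[[0,-0.04,0],0],[[0,-0.05,0],0],[[0,-0.05,0],0],[[0,-0.05,0],0]]}}

```text
time_s: 4.85
tcp_pos: [0.5758, 0.0455, 0.1555]
tcp_rot: [2.017, 2.405, 0.004]
force: [5.5, 1.3, 6.7]
opening: 0.105
finger_force: 25.1
```

```bash
python3 t.py 0.5735 -0.0555 0.154
```

```text
t 4.85 tcp rot-frame [np.float64(0.5748577325817811), np.float64(-0.055834723991565235), np.float64(0.1555487771799553)] toolx yaw deg 100.02261217203126 want 100.06113888249726
tilt [-5.33514402e-04  3.98806257e-03 -9.99991905e-01]
shift/0.1 tool: [ 0.00334637 -0.01364122  0.01543171] F [5.48370418 1.30456412 6.73752209] op 0.10496844863520961 25.11396199464798 j [-1.90082130e-03  4.95233861e-01  1.65858735e+00  2.11802258e-04
  9.83751718e-01 -1.76946431e-01]
```

Friction is low so far. I'll advance in 1 mm steps until it butts.

{"method": "apply_moves", "body": {"moves": [[[0,-0.01,0],0],[[0,-0.02,0],0],[[0,-0.02,0],0],[[0,-0.02,0],0]]}}

```text
time_s: 5.18
tcp_pos: [0.5739, 0.0451, 0.1555]
tcp_rot: [2.017, 2.405, 0.005]
force: [6.0, -0.1, 6.0]
opening: 0.103
finger_force: 25.1
```

{"method": "apply_moves", "body": {"moves": [[[0,-0.01,0],0],[[0,-0.015,0],0],[[0,-0.015,0],0],[[0,-0.015,0],0]]}}

```text
time_s: 5.52
tcp_pos: [0.5729, 0.0452, 0.1556]
tcp_rot: [2.017, 2.404, 0.006]
force: [7.7, 3.0, 3.9]
opening: 0.105
finger_force: 25.0
```

```bash
python3 t.py 0.5735 -0.0555 0.154
```

```text
t 5.5167 tcp rot-frame [np.float64(0.5719622995716732), np.float64(-0.055555436069095125), np.float64(0.15555801980561462)] toolx yaw deg 100.02428140086239 want 100.06113888249726
tilt [-1.56947813e-04  5.47160178e-03 -9.99985018e-01]
shift/0.1 tool: [0.0005667  0.01529117 0.01566401] F [7.665231   3.0475235  3.88586163] op 0.10500309339322547 25.025618970394135 j [-2.59854021e-03  4.89872955e-01  1.66753245e+00  9.78456929e-04
  9.78774141e-01 -1.78099506e-01]
```

{"method": "apply_moves", "body": {"moves": [[[0,-0.01,0],0],[[0,-0.02,0],0],[[0,-0.02,0],0],[[0,-0.02,0],0]], "newtons": 50}}

```text
time_s: 5.85
tcp_pos: [0.5726, 0.0452, 0.1561]
tcp_rot: [2.015, 2.402, 0.012]
force: [16.8, 5.9, 1.3]
opening: 0.095
finger_force: 48.8
```

```bash
python3 - <<'E'
from m import *
look("b");
E
python3 t.py 0.5735 -0.0555 0.154; python3 - <<'E'
from m import *
im=np.load("b_top.npz")["im"][170:295,125:295];cv2.imwrite("pics/b1.png",cv2.resize(im,None,fx=4,fy=4,interpolation=cv2.INTER_CUBIC)[...,::-1])
E
```

```text
t 5.95 tcp rot-frame [np.float64(0.5717370799870288), np.float64(-0.05554960289589414), np.float64(0.15610708330279996)] toolx yaw deg 100.01802671136329 want 100.06113888249726
tilt [-3.89262380e-04  1.00913483e-02 -9.99949005e-01]
shift/0.1 tool: [0.0005175  0.01741529 0.02124746] F [16.31297209  7.42157822  0.23405305] op 0.10159607427403244 48.80467236042023 j [-0.00292274  0.48686086  1.67097977  0.00169456  0.97375137 -0.17871793]
```

View pics/b1.png

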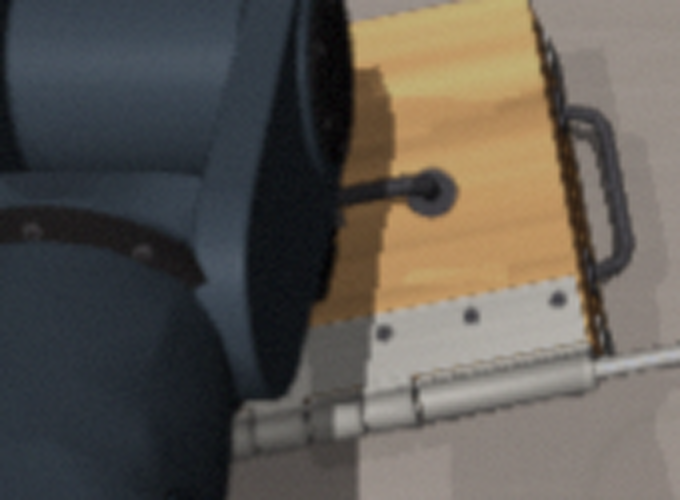

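The crop shows the lid's leaf butted on the hinge, with the lid knuckles in line with the crate's at about (380,410). The force rise to 18 N with no motion confirms it is home. I'll relax, open and rise.

{"method": "apply_moves", "body": {"moves": [[[0,0.01,0],0],[[0,0.02,0],0],[[0,0.02,0],0]]}}

```text
time_s: 6.2
tcp_pos: [0.5729, 0.0453, 0.1556]
tcp_rot: [2.017, 2.404, 0.006]
force: [7.4, 3.3, 4.2]
opening: 0.095
finger_force: 49.4
```

{"method": "apply_moves", "body": {"moves": [[[0,0,0],0],[[0,0,0],0],[[0,0,0],0],[[0,0,0],0],[[0,0,0],0],[[0,0,-0.2],0],[[0,0,-0.5],0],[[0,0,-0.8],0],[[0,0,-0.8],0]], "fingers": 0.45}}

```text
time_s: 6.95
tcp_pos: [0.5731, 0.0448, 0.2398]
tcp_rot: [2.015, 2.402, 0.008]
force: [-0.4, -0.2, 0.5]
opening: 0.45
finger_force: 0.0
```

```bash
python3 - <<'E'
from m import *
w,C,u,v,yaw=meas("a",0.1756)
X,Y,Z=C[...,0],C[...,1],C[...,2]
h=(u>325)&(u<360)&(v>235)&(v<265)&(Z>0.1)&(X>0.44)&(X<0.5)
h&=(abs(X-0.47)>0.007)|(Z>0.139)
print("head",h.sum(),np.percentile(Y[h],[0,2,10,50,90,98,100]),np.percentile(X[h],[0,5,50,95,100]),np.percentile(Z[h],[0,5,50,95,100]))
# scene cloud too
z=np.load("a_scene.npz")["w"]
E
python3 t.py 0.470 -0.36 0.235
```

```text
head 53 [-0.31840606 -0.31799334 -0.31674311 -0.31175726 -0.30679301 -0.30636139
 -0.30613815] [0.45791479 0.45867876 0.47113764 0.48119118 0.4825771 ] [0.12450702 0.12899206 0.13540453 0.14144411 0.14199968]
t 6.95 tcp rot-frame [np.float64(0.5720611108137257), np.float64(-0.056048092969368565), np.float64(0.2398254460699903)] toolx yaw deg 100.02264155172034 want 100.06113888249726
tilt [-0.0013958   0.00784116 -0.99996828]
shift/0.1 tool: [-3.04013382 -1.01894894  0.04450956] F [-0.44079911 -0.17585314  0.48065447] op 0.44980426120178274 0.0 j [-3.05669530e-03  3.91414234e-01  1.59091520e+00  1.59205368e-05
  1.15129872e+00 -1.77996689e-01]
```

{"method": "apply_moves", "body": {"moves": [[[-0.35,-0.12,0],0],[[-0.7,-0.24,0],0],[[-1,-0.34,0],0]], "fingers": 0}}

```text
time_s: 7.2
tcp_pos: [0.5543, -0.061, 0.234]
tcp_rot: [-2.018, -2.408, 0.001]
force: [0.9, -0.7, -0.0]
opening: 0.025
finger_force: 0.0
```

{"method": "apply_moves", "body": {"moves": [[[-0.35,-0.12,0],0],[[-0.7,-0.24,0],0],[[-1,-0.34,0],0]]}}

```text
time_s: 7.45
tcp_pos: [0.538, -0.1661, 0.234]
tcp_rot: [-2.019, -2.406, 0.0]
force: [0.2, -0.0, -0.7]
opening: 0.003
finger_force: 0.0
```

{"method": "apply_moves", "body": {"moves": [[[-0.35,-0.12,0],0],[[-0.7,-0.24,0],0],[[-1,-0.34,0],0],[[-1,-0.34,0],0],[[-1,-0.34,0],0],[[-1,-0.34,0],0]]}}

```text
time_s: 7.95
tcp_pos: [0.5226, -0.2679, 0.2339]
tcp_rot: [-2.019, -2.406, -0.0]
force: [-0.6, 0.6, -0.8]
opening: 0.0
finger_force: 0.0
```

```bash
python3 t.py 0.470 -0.36 0.123;python3 - <<'E'
from m import *
look("d")
w,C,u,v,yaw=meas("d",0.1756)
X,Y,Z=C[...,0],C[...,1],C[...,2]
b=(abs(X-0.572)<0.03)&(abs(Y+0.055)<0.07)&(Z>0.155)&(Z<0.18);print("bar",b.sum(),np.percentile(X[b],[5,50,95]))
for y0 in np.arange(-0.19,0.04,0.01):
    q=(Y>=y0)&(Y<y0+0.01)&(X>0.44)&(X<0.484)&(Z>0.142)&(Z<0.155);print("%.2f %d %.4f"%(y0,q.sum(),X[q].mean() if q.sum() else 0),end=" | ")
E
```

```text
t 7.95 tcp rot-frame [np.float64(0.46777944721590375), np.float64(-0.3551034769264608), np.float64(0.23385158092197728)] toolx yaw deg 100.00563403271528 want 100.06113888249726
tilt [ 7.86728486e-04 -5.08066456e-04 -9.99999561e-01]
shift/0.1 tool: [-0.04981578  0.02281613  1.10846551] F [-0.56088101  0.59016179 -0.83209912] op 0.00021490145211444517 0.0 j [-5.53085051e-01  4.24090101e-01  1.55733537e+00  2.72012243e-04
  1.16106987e+00 -7.27824980e-01]
bar 316 [0.56795067 0.57168759 0.57698804]
-0.19 0 0.0000 | -0.18 13 0.4696 | -0.17 37 0.4697 | -0.16 42 0.4694 | -0.15 36 0.4696 | -0.14 42 0.4702 | -0.13 36 0.4702 | -0.12 38 0.4696 | -0.11 37 0.4700 | -0.10 40 0.4688 | -0.09 27 0.4703 | -0.08 45 0.4695 | -0.07 38 0.4703 | -0.06 33 0.4699 | -0.05 40 0.4690 | -0.04 21 0.4686 | -0.03 37 0.4699 | -0.02 43 0.4692 | -0.01 32 0.4687 | 0.00 37 0.4701 | 0.01 42 0.4693 | 0.02 24 0.4698 | 0.03 0 0.0000 |
```

All the knuckles now share X ≈ 0.4697, so the lid is home. Next I go down behind the pin head.

{"method": "apply_moves", "body": {"moves": [[[-0.05,0.02,0.3],0],[[-0.05,0.02,0.6],0],[[-0.05,0.02,0.85],0],[[-0.05,0.02,1],0]]}}

```text
time_s: 8.38
tcp_pos: [0.525, -0.2712, 0.1316]
tcp_rot: [-2.015, -2.406, 0.001]
force: [-0.4, -0.3, 0.1]
opening: -0.004
finger_force: 0.0
```

{"method": "apply_moves", "body": {"moves": [[[0,0,0.11],0],[[0,0,0.11],0],[[0,0,0.11],0]]}}

```text
time_s: 8.63
tcp_pos: [0.526, -0.2725, 0.1237]
tcp_rot: [2.018, 2.408, 0.0]
force: [-0.7, 0.4, -0.6]
opening: 0.001
finger_force: 0.0
```

```bash
python3 t.py 0.470 -0.332 0.123; python3 - <<'E'
from m import *
look("e")
im=np.load("e_top.npz")["im"][215:305,255:405];cv2.imwrite("pics/e1.png",cv2.resize(im,None,fx=4,fy=4,interpolation=cv2.INTER_CUBIC)[...,::-1])
E
```

```text
t 8.6333 tcp rot-frame [np.float64(0.4702725009278214), np.float64(-0.36022719977543416), np.float64(0.12365009964786364)] toolx yaw deg 100.06890171278752 want 100.06113888249726
tilt [ 4.56262786e-06  6.13373398e-05 -9.99999998e-01]
shift/0.1 tool: [ 0.28227233 -0.00268716  0.00650212] F [-0.65849196  0.36839074 -0.64539875] op 0.0005512677823489722 0.0 j [-5.56657072e-01  5.63277823e-01  1.63555629e+00  5.48792318e-05
  9.42715979e-01 -7.32424805e-01]
```

View pics/e1.png

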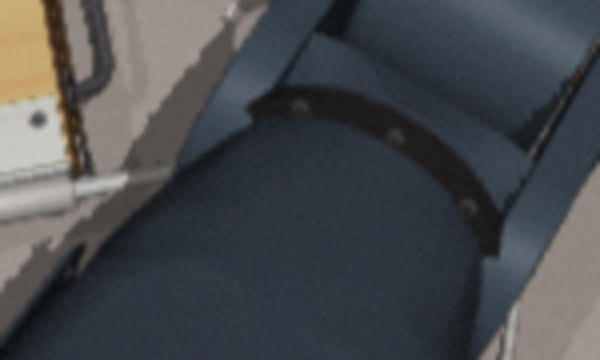

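The pin still sits in the first knuckle at (75,190); the gripper hides its head. Now I push along tool +x.

{"method": "apply_moves", "body": {"moves": [[[0.1,0,0],0],[[0.2,0,0],0],[[0.25,0,0],0],[[0.3,0,0],0],[[0.35,0,0],0],[[0.4,0,0],0],[[0.45,0,0],0],[[0.5,0,0],0],[[0.5,0,0],0]]}}

```text
time_s: 9.48
tcp_pos: [0.5179, -0.2246, 0.1246]
tcp_rot: [2.016, 2.404, -0.0]
force: [0.8, -5.6, 3.8]
opening: -0.001
finger_force: 3.0
```

```bash
cat > p.py <<'E'
from m import *
import sys
look(sys.argv[1])
w,C,u,v,yaw=meas(sys.argv[1],0.1756)
X,Y,Z=C[...,0],C[...,1],C[...,2]
b=(abs(X-0.572)<0.03)&(abs(Y+0.055)<0.07)&(Z>0.155)&(Z<0.18);print("bar",b.sum(),np.percentile(X[b],[5,50,95]))
for y0 in np.arange(-0.33,-0.17,0.01):
    q=(Y>=y0)&(Y<y0+0.01)&(X>0.45)&(X<0.49)&(Z>0.115)&(Z<0.155);
    if q.sum(): print("%.2f n%d X %.4f..%.4f Z%.4f"%(y0,q.sum(),X[q].min(),X[q].max(),Z[q].max()))
E
python3 p.py f; python3 t.py 0.470 -0.2 0.123
```

```text
bar 313 [0.56808561 0.5719169  0.57685214]
-0.18 n6 X 0.4852..0.4898 Z0.1437
t 9.5833 tcp rot-frame [np.float64(0.47052836184119606), np.float64(-0.3115094030914001), np.float64(0.12433673247779242)] toolx yaw deg 100.03145718542119 want 100.06113888249726
tilt [-0.00268677  0.00213418 -0.99999411]
shift/0.1 tool: [ 1.11512303 -0.00588341  0.01035875] F [-0.14309788 -5.17880268  3.47549215] op 0.005171663481895076 2.599820774048567 j [-4.91328248e-01  5.17380161e-01  1.71469680e+00 -1.00695912e-03
  9.06177494e-01 -6.65793343e-01]
```

The pin is sliding at about 6 N, so I continue.

{"method": "apply_moves", "body": {"moves": [[[0.05,0,0],0],[[0.1,0,0],0],[[0.15,0,0],0],[[0.2,0,0],0],[[0.25,0,0],0],[[0.3,0,0],0],[[0.35,0,0],0],[[0.4,0,0],0],[[0.4,0,0],0]]}}

```text
time_s: 10.33
tcp_pos: [0.5126, -0.1884, 0.1265]
tcp_rot: [2.011, 2.398, -0.002]
force: [-0.7, -23.1, 18.1]
opening: 0.001
finger_force: 11.3
```

{"method": "apply_moves", "body": {"moves": [[[0.05,0,0],0],[[0.1,0,0],0],[[0.15,0,0],0],[[0.2,0,0],0],[[0.25,0,0],0],[[0.3,0,0],0],[[0.35,0,0],0],[[0.4,0,0],0],[[0.4,0,0],0]]}}

```text
time_s: 11.08
tcp_pos: [0.5027, -0.1441, 0.1233]
tcp_rot: [-2.018, -2.407, -0.0]
force: [-0.8, -0.3, -0.7]
opening: 0.001
finger_force: 0.0
```

```bash
python3 p.py g; python3 t.py 0.470 -0.2 0.125
```

```text
bar 314 [0.56837536 0.57205762 0.57747873]
t 11.1833 tcp rot-frame [np.float64(0.46973748350341077), np.float64(-0.23014929281089608), np.float64(0.1230862792157845)] toolx yaw deg 100.0496138922991 want 100.06113888249726
tilt [ 5.48799913e-04 -6.19037483e-04 -9.99999658e-01]
shift/0.1 tool: [ 0.30150391  0.00255278 -0.01897333] F [0.27640898 0.16030101 0.36927316] op -0.002160712437277466 0.0 j [-3.69063654e-01  4.57725633e-01  1.82180446e+00  1.95876918e-04
  8.62876357e-01 -5.44590105e-01]
```

```bash
python3 - <<'E'
from m import *
a=np.load("g_scene.npz")["im"];t=np.load("g_top.npz")["im"]
yaw=.1756;c,s=np.cos(yaw),np.sin(yaw)
P=lambda X,Y,z:[c*X-s*Y,s*X+c*Y,z]
print(proj("scene",[P(.47,-.174,.1365),P(.47,-.23,.123)]),proj("top",[P(.47,-.174,.1365),P(.47,-.23,.123)]))
i=t[215:315,200:340];i=cv2.resize(i,None,fx=4,fy=4,interpolation=cv2.INTER_CUBIC)
cv2.imwrite("pics/g1.png",i[...,::-1])
E
```

```text
[[287.79860364 258.77514906]
 [305.70587765 252.58776001]] [[273.43715135 261.63702765]
 [301.54218705 257.20150821]]
```

View pics/g1.png

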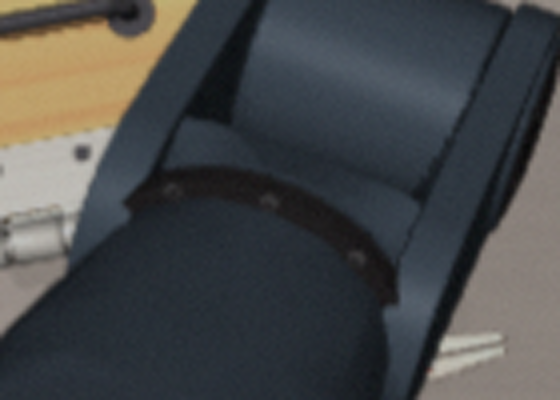

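The arm hides the pin head. The force fell to zero after a peak, so I lift and move aside to see it.

{"method": "apply_moves", "body": {"moves": [[[0,0,-0.3],0],[[0,0,-0.6],0],[[0,0,-0.8],0],[[0,0,-1],0],[[-0.4,0,-1],0],[[-0.8,0,-1],0],[[-1,0,-1],0]]}}

```text
time_s: 11.77
tcp_pos: [0.5207, -0.2465, 0.2235]
tcp_rot: [2.019, 2.406, -0.0]
force: [-0.4, 0.3, -0.5]
opening: -0.001
finger_force: 0.0
```

{"method": "apply_moves", "body": {"moves": [[[-0.35,0,0],0],[[-0.7,0,0],0],[[-1,0,0],0],[[-1,0,0],0]]}}

```text
time_s: 12.1
tcp_pos: [0.5377, -0.3464, 0.2224]
tcp_rot: [2.022, 2.404, -0.001]
force: [0.5, 0.3, 0.2]
opening: -0.001
finger_force: 0.0
```

```bash
python3 p.py i; python3 - <<'E'
from m import *
t=np.load("i_top.npz")["im"]
i=t[215:315,200:380];i=cv2.resize(i,None,fx=4,fy=4,interpolation=cv2.INTER_CUBIC)
cv2.imwrite("pics/i1.png",i[...,::-1])
E
```

```text
bar 310 [0.56854672 0.57214605 0.57720316]
-0.22 n56 X 0.4583..0.4819 Z0.1497
-0.21 n38 X 0.4580..0.4829 Z0.1495
-0.20 n26 X 0.4653..0.4751 Z0.1429
-0.19 n24 X 0.4658..0.4750 Z0.1411
-0.18 n51 X 0.4607..0.4889 Z0.1472
```

View pics/i1.png

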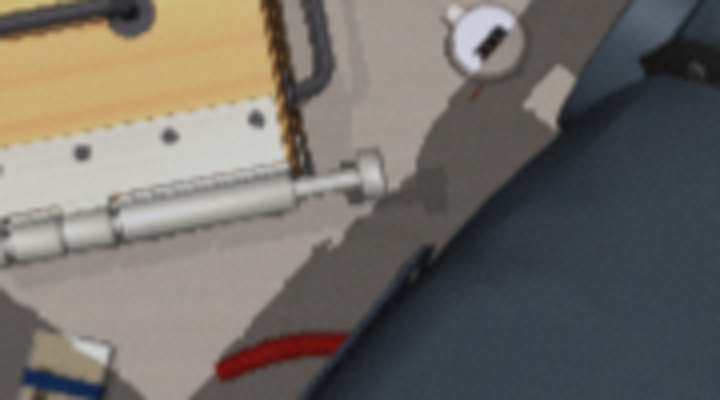

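The crop shows the pin well in, with its head at (370,173) about 35 mm from the mouth and level. The zero force was just the pin popping ahead. I'll go back and finish the push.

{"method": "apply_moves", "body": {"moves": [[[0.35,0,0],0],[[0.7,0,0],0],[[1,0,0],0]]}}

```text
time_s: 12.45
tcp_pos: [0.5194, -0.2407, 0.2229]
tcp_rot: [-2.017, -2.406, -0.0]
force: [0.8, 0.3, 0.5]
opening: -0.002
finger_force: 0.0
```

{"method": "apply_moves", "body": {"moves": [[[0.3,0,0],0],[[0.6,0,0],0],[[0.6,0,0.3],0],[[0.6,0,0.6],0],[[0.6,0,0.85],0],[[0.6,0,0.93],0],[[0.6,0,0.93],0]]}}

```text
time_s: 13.03
tcp_pos: [0.5088, -0.1831, 0.1288]
tcp_rot: [-2.015, -2.405, 0.001]
force: [-0.3, -0.3, -0.1]
opening: -0.001
finger_force: 0.0
```

```bash
python3 t.py 0.470 -0.20 0.129
```

```text
t 13.0333 tcp rot-frame [np.float64(0.4690217965271957), np.float64(-0.2691894078316433), np.float64(0.12879951325682001)] toolx yaw deg 100.0709942993504 want 100.06113888249726
tilt [ 0.00231181 -0.00309762 -0.99999253]
shift/0.1 tool: [ 6.91895171e-01  9.89974382e-03 -4.36009384e-04] F [-0.28310999 -0.27703057 -0.07023546] op -0.0006599349156745626 0.0 j [-4.31591007e-01  4.77331654e-01  1.76998025e+00  1.66864778e-04
  8.98143745e-01 -6.07470816e-01]
```

{"method": "apply_moves", "body": {"moves": [[[0.1,0.01,0],0],[[0.2,0.01,0],0],[[0.3,0.01,0],0],[[0.35,0.01,0],0],[[0.4,0.01,0],0],[[0.45,0.01,0],0],[[0.5,0.01,0],0],[[0.54,0.01,0],0],[[0.58,0.01,0],0],[[0.62,0.01,0],0],[[0.62,0.01,0],0]]}}

```text
time_s: 13.95
tcp_pos: [0.4999, -0.1225, 0.1302]
tcp_rot: [-2.018, -2.407, 0.0]
force: [-0.3, -0.4, 0.2]
opening: -0.001
finger_force: 0.0
```

{"method": "apply_moves", "body": {"moves": [[[0.02,0,0],0],[[0.04,0,0],0],[[0.06,0,0],0],[[0.06,0,0],0]]}}

```text
time_s: 14.28
tcp_pos: [0.4989, -0.1169, 0.1302]
tcp_rot: [-2.019, -2.407, 0.0]
force: [0.8, -0.2, 0.7]
opening: -0.0
finger_force: 0.0
```

```bash
python3 t.py 0.470 -0.20 0.129
```

```text
t 14.2833 tcp rot-frame [np.float64(0.47084495748345195), np.float64(-0.20231021137547084), np.float64(0.13017669234046886)] toolx yaw deg 100.0238760488331 want 100.06113888249726
tilt [ 2.91469915e-04 -3.27835183e-04 -9.99999904e-01]
shift/0.1 tool: [ 0.02309318 -0.00846074  0.01177643] F [ 0.75515656 -0.22218674  0.73585485] op -6.812317045788858e-05 0.0 j [-3.21136236e-01  4.30176042e-01  1.84503352e+00  1.31566078e-04
  8.66810152e-01 -4.96171104e-01]
```

Popped ahead again. I keep pushing in small steps until the shoulder seats.

{"method": "apply_moves", "body": {"moves": [[[0.02,0,0],0],[[0.04,0,0],0],[[0.06,0,0],0],[[0.06,0,0],0]]}}

```text
time_s: 14.62
tcp_pos: [0.4979, -0.1109, 0.1303]
tcp_rot: [-2.019, -2.407, -0.0]
force: [0.2, 0.6, -0.3]
opening: -0.002
finger_force: 0.0
```

{"method": "apply_moves", "body": {"moves": [[[0.01,0,0],0],[[0.02,0,0],0],[[0.03,0,0],0],[[0.03,0,0],0]]}}

```text
time_s: 14.95
tcp_pos: [0.498, -0.1104, 0.1304]
tcp_rot: [2.016, 2.405, -0.003]
force: [0.4, -17.2, -5.3]
opening: 0.008
finger_force: 8.3
```

```bash
python3 t.py 0.470 -0.20 0.129
```

```text
t 14.95 tcp rot-frame [np.float64(0.4710301485268061), np.float64(-0.1956534494731586), np.float64(0.13039118381846648)] toolx yaw deg 100.06264867860932 want 100.06113888249726
tilt [-3.89980123e-03  6.80815359e-04 -9.99992164e-01]
shift/0.1 tool: [-0.04341065 -0.01031222  0.01407422] F [  0.44072094 -17.19001054  -5.28164682] op 0.007833104063115858 8.32958847284317 j [-0.30779703  0.42510085  1.85275895 -0.00413399  0.86132158 -0.48073547]
```

{"method": "apply_moves", "body": {"moves": [[[0.01,0,0],0],[[0.02,0,0],0],[[0.02,0,0],0],[[0.02,0,0],0]]}}

```text
time_s: 15.28
tcp_pos: [0.498, -0.1102, 0.1305]
tcp_rot: [2.014, 2.403, -0.006]
force: [1.7, -31.5, -7.8]
opening: -0.002
finger_force: 15.4
```

{"method": "apply_moves", "body": {"moves": [[[-0.04,0,0],0],[[-0.08,0,0],0],[[-0.2,0,0],0],[[-0.4,0,0],0],[[-0.4,0,-0.35],0],[[-0.4,0,-0.7],0],[[-0.8,0,-0.9],0],[[-1,0,-0.9],0]]}}

```text
time_s: 15.95
tcp_pos: [0.5165, -0.2074, 0.2249]
tcp_rot: [2.013, 2.403, 0.002]
force: [1.6, -0.9, 0.2]
opening: 0.003
finger_force: 0.0
```

{"method": "apply_moves", "body": {"moves": [[[-0.35,0,0],0],[[-0.7,0,0],0],[[-1,0,0],0],[[-1,0,0],0]]}}

```text
time_s: 16.28
tcp_pos: [0.5321, -0.3083, 0.22]
tcp_rot: [2.022, 2.403, -0.001]
force: [0.8, -0.9, 1.7]
opening: 0.001
finger_force: 0.0
```

```bash
python3 p.py j; python3 - <<'E'
from m import *
t=np.load("j_top.npz")["im"]
i=t[150:320,120:380];i=cv2.resize(i,None,fx=3,fy=3,interpolation=cv2.INTER_CUBIC)
cv2.imwrite("pics/j1.png",i[...,::-1])
E
```

```text
bar 315 [0.56841383 0.57219597 0.57715775]
-0.19 n40 X 0.4577..0.4816 Z0.1505
-0.18 n73 X 0.4579..0.4895 Z0.1487
```

View pics/j1.png

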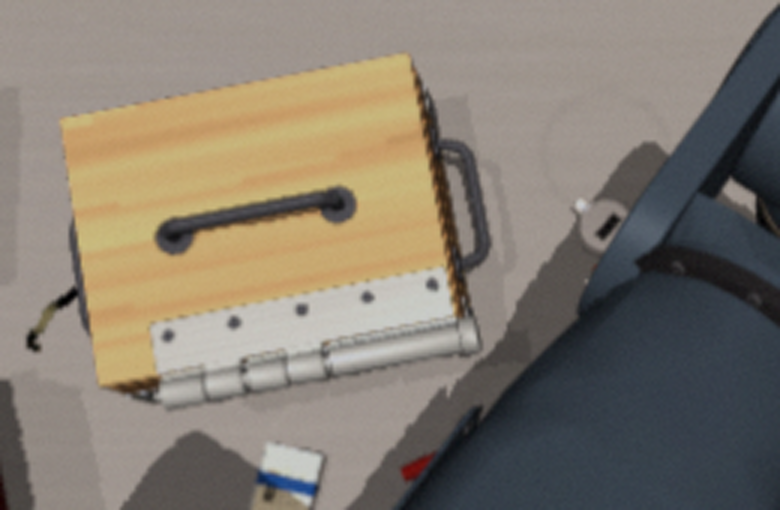

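The view shows the pin head flush against the first knuckle at (468,335), the lid shut with its knuckles in line, and the bystanders in place. The force rose to 31 N without motion, so the pin is seated.

```bash
python3 -c "
from bench import workorder
print(workorder.hand_in())"
```

```text
the job is handed in; nothing more can be done
None
```

The lid is home and shut, the pin is pushed in until its head sits against the first knuckle, and the job was handed in at about 16 s with the arm clear of everything and the bystanders I could see undisturbed.

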